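# Put the gauge case lane back in order

### The job

Gauge cases have toppled out of the storage lane because its two end stops came off. First stand every toppled case upright in a free place in the lane, knob up and flat on the lane's floor, without knocking over or shoving away the cases already standing there; then hang one end-stop bracket on each slotted upright, in its upper two slots, by pressing the hook tabs in and pushing down until fully engaged. Leave the other things on the bench alone.

Things in the scene. Friction and masses are not known exactly. Their poses are not given: they have to be found in the camera images.
- lane: fixed storage lane on the bench: a shallow aluminium channel 440 mm long (along its y) and 80 mm wide (x), open at both ends; origin on the bench under its centre, +x away from the robot. Its floor is 4 mm above the bench and 70 mm wide between the front and back lips, which stand 12 mm above the bench.
- case1: square dial gauge case, 50 x 50 mm in section, 120 mm tall overall; yellow lower part, black lid (its top 41 mm) with a round knob (28 mm across, 8 mm high) on top; 0.2 to 0.33 kg. Origin on its axis 45 mm above the foot; z runs from foot to knob, x and y normal to its flat sides. May be absent (None). At the start toppled, on a flat side in front of the lane, knob roughly to the right (-y).
- case2: square dial gauge case, 50 x 50 mm in section, 120 mm tall overall; yellow lower part, black lid (its top 41 mm) with a round knob (28 mm across, 8 mm high) on top; 0.2 to 0.33 kg. Origin on its axis 45 mm above the foot; z runs from foot to knob, x and y normal to its flat sides. May be absent (None). At the start toppled, on a flat side in front of the lane, knob roughly to the right (-y).
- case3: square dial gauge case, 50 x 50 mm in section, 120 mm tall overall; yellow lower part, black lid (its top 41 mm) with a round knob (28 mm across, 8 mm high) on top; 0.2 to 0.33 kg. Origin on its axis 45 mm above the foot; z runs from foot to knob, x and y normal to its flat sides. May be absent (None). At the start toppled, on a flat side in front of the lane, knob roughly to the right (-y).
- mate1: square dial gauge case, 50 x 50 mm in section, 120 mm tall overall; yellow lower part, black lid (its top 41 mm) with a round knob (28 mm across, 8 mm high) on top; 0.2 to 0.33 kg. Origin on its axis 45 mm above the foot; z runs from foot to knob, x and y normal to its flat sides. It may be absent (None). It already stands upright in the lane and is to be left there.
- mate2: square dial gauge case, 50 x 50 mm in section, 120 mm tall overall; yellow lower part, black lid (its top 41 mm) with a round knob (28 mm across, 8 mm high) on top; 0.2 to 0.33 kg. Origin on its axis 45 mm above the foot; z runs from foot to knob, x and y normal to its flat sides. It may be absent (None). It already stands upright in the lane and is to be left there.
- mate3: square dial gauge case, 50 x 50 mm in section, 120 mm tall overall; yellow lower part, black lid (its top 41 mm) with a round knob (28 mm across, 8 mm high) on top; 0.2 to 0.33 kg. Origin on its axis 45 mm above the foot; z runs from foot to knob, x and y normal to its flat sides. It may be absent (None). It already stands upright in the lane and is to be left there.
- post_left: fixed slotted steel upright behind the left (+y) end of the lane, 48 mm wide and 195 mm high, on a foot plate 90 mm wide reaching 5 mm in front. Origin on the bench below the middle of its front face; x points into the face. The face plate is 6 mm thick, open behind, with three slots on its middle line, each 15 mm wide and 30 mm high, lower edges 60, 105 and 150 mm above the bench.
- post_left_slot (a point): middle of the lower edge of the uppermost slot of post_left, on its front face; axes as the upright's.
- post_right: fixed slotted steel upright behind the right (-y) end of the lane, 48 mm wide and 195 mm high, on a foot plate 90 mm wide reaching 5 mm in front. Origin on the bench below the middle of its front face; x points into the face. The face plate is 6 mm thick, open behind, with three slots on its middle line, each 15 mm wide and 30 mm high, lower edges 60, 105 and 150 mm above the bench.
- post_right_slot (a point): middle of the lower edge of the uppermost slot of post_right, on its front face; axes as the upright's.
- stop_a: loose steel end-stop bracket (one of two alike, 0.2 to 0.33 kg) standing on its lower edge, where its origin lies; x towards the tabs, z up. Upright arm plate 14 mm thick (y), 60 mm high, x = -62 to 64 mm (rubber tip 18 mm thick to -66), on a foot flange 50 mm wide, 6 mm thick; cross plate 50 mm wide, 88 mm high, x = 64 to 70 mm, with two hook tabs behind it. Grip the arm from above near x = 0.
- stop_a_heel (a point): on the rear face (x = 70 mm) of the cross plate of stop_a, 67 mm up, level with the upper tab neck's underside; meets the slot point when fully engaged. Axes as the bracket's. Tabs 10 mm wide reach 13 mm behind the face: necks 10 mm high, undersides 22 and 67 mm up; at the end a lip (the last 5 mm) hangs 11 mm below, leaving 8 mm for the upright's plate.
- stop_b: loose steel end-stop bracket (one of two alike, 0.2 to 0.33 kg) standing on its lower edge, where its origin lies; x towards the tabs, z up. Upright arm plate 14 mm thick (y), 60 mm high, x = -62 to 64 mm (rubber tip 18 mm thick to -66), on a foot flange 50 mm wide, 6 mm thick; cross plate 50 mm wide, 88 mm high, x = 64 to 70 mm, with two hook tabs behind it. Grip the arm from above near x = 0.
- stop_b_heel (a point): on the rear face (x = 70 mm) of the cross plate of stop_b, 67 mm up, level with the upper tab neck's underside; meets the slot point when fully engaged. Axes as the bracket's. Tabs 10 mm wide reach 13 mm behind the face: necks 10 mm high, undersides 22 and 67 mm up; at the end a lip (the last 5 mm) hangs 11 mm below, leaving 8 mm for the upright's plate.
- gauge1: dial gauge 58 mm across lying on its back, left of the lane; a bystander.
- gauge2: dial gauge 58 mm across lying on its back, behind the lane; a bystander.
- gauge3: dial gauge 58 mm across lying on its back, right of the lane; a bystander.
- driver: screwdriver 170 mm long lying near the robot on the right; a bystander.
- cup: white mug 85 mm high behind the lane; a bystander.
There are look-alikes about, which are no part of the job. Leave any orange look-alike of the post_right alone.

How it is judged:
On the way, in this order (a step that is already met when the one before it is completed fails the run):
1. every toppled case stands upright in the lane (x of case1 in the frame of lane between -0.014 and 0.014 m and y of case1 in the frame of lane between -0.215 and 0.215 m and z of case1 in the frame of lane between 0.045 and 0.053 m and angle between each of case1, case2, case3's own z axis and vertical below 0.08 rad and linear speed of each of case1, case2, case3 below 0.03 m/s and x of case2 in the frame of lane between -0.014 and 0.014 m and y of case2 in the frame of lane between -0.215 and 0.215 m and z of case2 in the frame of lane between 0.045 and 0.053 m and x of case3 in the frame of lane between -0.014 and 0.014 m and y of case3 in the frame of lane between -0.215 and 0.215 m and z of case3 in the frame of lane between 0.045 and 0.053 m), for 0.3 s.
2. an end-stop bracket is engaged in the upper two slots of each upright ((((x of stop_a_heel in the frame of post_left_slot between -0.006 and 0.003 m and y of stop_a_heel in the frame of post_left_slot between -0.005 and 0.005 m and z of stop_a_heel in the frame of post_left_slot between -0.005 and 0.005 m and angle between the z axis of stop_a and the z axis of post_left, either way round below 0.12 rad and angle between the x axis of stop_a and the x axis of post_left, either way round below 0.12 rad and linear speed of stop_a below 0.03 m/s) and (x of stop_b_heel in the frame of post_right_slot between -0.006 and 0.003 m and y of stop_b_heel in the frame of post_right_slot between -0.005 and 0.005 m and z of stop_b_heel in the frame of post_right_slot between -0.005 and 0.005 m and angle between the z axis of stop_b and the z axis of post_right, either way round below 0.12 rad and angle between the x axis of stop_b and the x axis of post_right, either way round below 0.12 rad and linear speed of stop_b below 0.03 m/s)) or ((x of stop_b_heel in the frame of post_left_slot between -0.006 and 0.003 m and y of stop_b_heel in the frame of post_left_slot between -0.005 and 0.005 m and z of stop_b_heel in the frame of post_left_slot between -0.005 and 0.005 m and angle between the z axis of stop_b and the z axis of post_left, either way round below 0.12 rad and angle between the x axis of stop_b and the x axis of post_left, either way round below 0.12 rad and linear speed of stop_b below 0.03 m/s) and (x of stop_a_heel in the frame of post_right_slot between -0.006 and 0.003 m and y of stop_a_heel in the frame of post_right_slot between -0.005 and 0.005 m and z of stop_a_heel in the frame of post_right_slot between -0.005 and 0.005 m and angle between the z axis of stop_a and the z axis of post_right, either way round below 0.12 rad and angle between the x axis of stop_a and the x axis of post_right, either way round below 0.12 rad and linear speed of stop_a below 0.03 m/s)))), for 0.3 s.
At the end, for the whole second after the job is handed in: Every case stands knob up (0.08 rad) and at rest on the lane's floor (4 mm), centre within 14 mm of its middle line and 215 mm of its centre lengthwise; each upright carries one bracket, heel within 5 mm (6 mm to the front) of the top slot's point, square within 0.12 rad (all of step 1 and (((x of stop_a_heel in the frame of post_left_slot between -0.006 and 0.003 m and y of stop_a_heel in the frame of post_left_slot between -0.005 and 0.005 m and z of stop_a_heel in the frame of post_left_slot between -0.005 and 0.005 m and angle between the z axis of stop_a and the z axis of post_left, either way round below 0.12 rad and angle between the x axis of stop_a and the x axis of post_left, either way round below 0.12 rad and linear speed of stop_a below 0.03 m/s) and (x of stop_b_heel in the frame of post_right_slot between -0.006 and 0.003 m and y of stop_b_heel in the frame of post_right_slot between -0.005 and 0.005 m and z of stop_b_heel in the frame of post_right_slot between -0.005 and 0.005 m and angle between the z axis of stop_b and the z axis of post_right, either way round below 0.12 rad and angle between the x axis of stop_b and the x axis of post_right, either way round below 0.12 rad and linear speed of stop_b below 0.03 m/s)) or ((x of stop_b_heel in the frame of post_left_slot between -0.006 and 0.003 m and y of stop_b_heel in the frame of post_left_slot between -0.005 and 0.005 m and z of stop_b_heel in the frame of post_left_slot between -0.005 and 0.005 m and angle between the z axis of stop_b and the z axis of post_left, either way round below 0.12 rad and angle between the x axis of stop_b and the x axis of post_left, either way round below 0.12 rad and linear speed of stop_b below 0.03 m/s) and (x of stop_a_heel in the frame of post_right_slot between -0.006 and 0.003 m and y of stop_a_heel in the frame of post_right_slot between -0.005 and 0.005 m and z of stop_a_heel in the frame of post_right_slot between -0.005 and 0.005 m and angle between the z axis of stop_a and the z axis of post_right, either way round below 0.12 rad and angle between the x axis of stop_a and the x axis of post_right, either way round below 0.12 rad and linear speed of stop_a below 0.03 m/s))) and angle between each of mate1, mate2, mate3's own z axis and vertical below 0.08 rad); the robot touches nothing.
It fails at once if a case already standing in the lane is shoved more than 50 mm or knocked over (distance of any of mate1, mate2, mate3 from where it was at the start of the episode above 0.05 m or angle between any of mate1, mate2, mate3's own z axis and vertical above 0.6 rad).
It fails at once if a dial gauge, the screwdriver or the mug is moved more than 30 mm (distance of any of gauge1, gauge2, gauge3, driver, cup from where it was at the start of the episode above 0.03 m).
Of case1, case2, case3 only 2 to 3 are there at a start; the rules pass over those that are not, and their reading is None.
Of mate1, mate2, mate3 only 1 to 2 are there at a start; the rules pass over those that are not, and their reading is None.
At some moment in a run one of stop_a, stop_b may be knocked a few centimetres aside while the robot is not near it.
It also fails if it takes over 200 s, if anything falls off the work surface, if the arm or the gripper's body presses on something with over 40 N, if the wrist force passes 120 N, or if a joint passes its speed limit or range.

### The arm

A 7-joint arm with a two-finger parallel gripper is mounted at the origin on the work surface. World frame = base frame: x ahead of the robot, y to its left, z up, the work surface at z = 0. Lengths are in m, angles in rad, forces in N, time in s.
With the tool pointing down it reaches from about 0.4 to 0.9 m from the base axis. Payload 5.5 kg.
Tool frame: the origin (TCP) lies midway between the tips of the shut fingers; the grasp point (between the pads) lies 19 mm behind it (manip.grip_depth is the distance from the TCP to the grasp point, in m); z points along the fingers, y is the line along which they close (so a half turn about z gives the same grasp; the last joint's range is limited). The gripper opens to 92 mm and grips with 3 to 60 N. Pads are 19 mm wide; open, the fingers measure 130 mm over their backs; the gripper's body (75 mm by 190 mm) begins 47 mm behind the grasp point.
Start: joints at [-1.067, 0.501, -0.427, 1.55, 0.221, 1.138, -0.21], TCP at [0.155, 0.631, 0.227] pointing down, gripper open.
Joint ranges: [-2.88, 2.88], [-0.31, 2.03], [-1.54, 1.56], [0.2, 2.42], [-1.41, 4.55], [0.19, 2.02], [-2.57, 2.57]. Speed limits (rad/s): [2.57, 2.57, 3.14, 3.14, 3.14, 3.14, 3.14].

### API

Orientations are given as a unit quaternion [x, y, z, w].
In Python, from bench import manip, effector, viewer gives the robot as it stands. Calls block until the motion is done:
- manip.move_pose(position, orientation): joint-space move of the TCP to a pose.
- manip.servo_line(position, ori=None, vel=0.15): straight line of the TCP; ori=None keeps the orientation; vel is the mean speed in m/s.
- manip.movej(angles): joint-space move.
- effector.open_jaws() and effector.close(f_grip=None): open the fingers fully, or close them until they stop; f_grip is the grip in N (None keeps the last).
- manip.sleep(seconds).
- manip.solve_ik(position, orientation): joint angles nearest the present ones, or None.
- viewer.get_image(name): name is "scene" or "top"; returns the picture (420x560x3 uint8, red, green, blue); there is no depth.
- viewer.get_calibration(name): a dict with "vfov" (degrees; the focal length in pixels is half the picture's height over the tangent of half this angle, whatever the lens; pixels are square), "cx", "cy" (the principal point, pixels), "eye" and "attitude" of the camera in the world. Camera axes: x right, y down, z forward; pixel columns grow to the right and rows downward; lengths in m; the calibration is good to about 2 mm. A picture is of the moment at which its call begins. get_calibration takes no time and is no camera call.
A pose or a line that the arm cannot do raises manip.PlanningError and nothing moves.
- manip.hand_in(): hands the job in; it is judged then, once.
Readings, each from a call of its own:
- manip.current_clock(): time.
- manip.current_q(): joint angles.
- manip.current_joint_velocities(): joint speeds.
- manip.current_tau(): joint torques, N m.
- manip.current_tool_pos(): TCP position.
- manip.current_tcp_rot(): TCP orientation.
- manip.current_force(): force on the tool from outside, world axes, zero at the start.
- manip.current_wrist_torque(): the same for the moment, N m.
- manip.current_finger_gap(): finger opening in m.
- manip.current_gripper_force(): force on a finger pad.
Only numpy, scipy, OpenCV 4.12 (cv2) and the standard library are available. Lean on these libraries where they do the work, as an engineer would, in place of code of your own. Each camera call takes 0.05 s, during which the arm holds its last target. There are 200 camera calls.

## Working session

There is one attempt and no reset: what is moved stays moved. The work goes in short steps, each a Python script; the robot and the scene stay as the last script left them, time stands still between calls to the robot, and variables do not carry over. Pictures are saved under pics/ and viewed, at most 14 in all, crops included, and the job is handed in when it is done.

```bash
ls; mkdir -p pics
python3 - <<'E'
from bench import manip, effector, viewer
import cv2
for n in("scene","top"):
    cv2.imwrite(f"pics/{n}0.png",viewer.get_image(n)[:,:,::-1]); print(n,viewer.get_calibration(n))
print(manip.grip_depth,manip.current_clock(),manip.current_tcp_rot())
E
```

```text
pics
scene {'vfov': 57.82341379789868, 'cx': 278.2648461160808, 'cy': 205.42504030839245, 'eye': array([ 1.04246347, -0.56234648,  1.08916297]), 'attitude': array([ 0.86606371,  0.37791882, -0.13760586, -0.29694385])}
top {'vfov': 45.33738181817455, 'cx': 277.6063745280986, 'cy': 209.51730102412492, 'eye': array([ 0.25906152, -0.04941537,  1.59193224]), 'attitude': array([ 0.71337996, -0.69693726,  0.05391097, -0.04960944])}
0.0188 0.1 [ 1.20090732e-01  9.92762535e-01 -8.64289273e-04 -1.36597933e-04]
```

View pics/scene0.png

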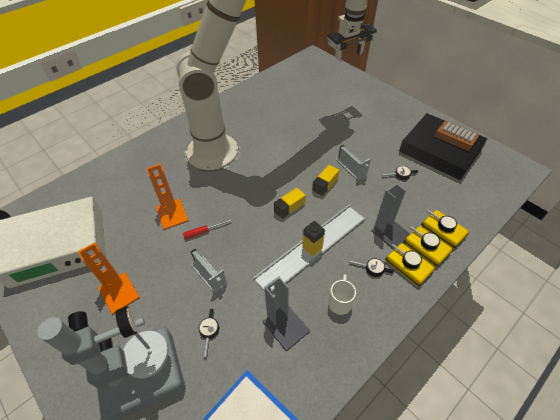

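View pics/top0.png

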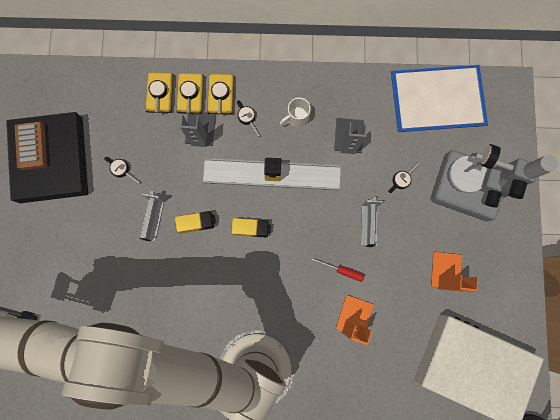

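The top view shows +x up and +y left.

- **Toppled cases:** (195,222) and (250,227). The three gauge boxes at (160,93), (190,93) and (220,93) are look-alikes.
- **Standing case (mate):** (272,168).
- **Brackets:** (150,215) and (370,220).
- **Posts:** the grey ones at (198,130) and (350,135). The orange look-alikes at (452,270) and (356,318) are not to be touched.

Next I'll take the close crops.

```bash
cat > h.py <<'E'
import numpy as np, cv2
from scipy.spatial.transform import Rotation as R
from bench import manip, effector, viewer
C={n:viewer.get_calibration(n) for n in("scene","top")}
def proj(n,P):
    c=C[n]; f=210/np.tan(np.radians(c["vfov"]/2))
    p=(np.atleast_2d(P)-c["eye"])@R.from_quat(c["attitude"]).as_matrix()
    return np.c_[c["cx"]+f*p[:,0]/p[:,2],c["cy"]+f*p[:,1]/p[:,2]]
def unproj(n,uv,z):
    c=C[n]; f=210/np.tan(np.radians(c["vfov"]/2)); uv=np.atleast_2d(uv)
    d=np.c_[(uv[:,0]-c["cx"])/f,(uv[:,1]-c["cy"])/f,np.ones(len(uv))]@R.from_quat(c["attitude"]).as_matrix().T
    return c["eye"]+d*((z-c["eye"][2])/d[:,2])[:,None]
def crop(im,u0,u1,v0,v1,s): return cv2.resize(im[v0:v1,u0:u1],None,fx=s,fy=s,interpolation=cv2.INTER_CUBIC)
def tf(x,y,yaw,P): # local -> world
    c,s=np.cos(yaw),np.sin(yaw); P=np.atleast_2d(P)
    return np.c_[x+c*P[:,0]-s*P[:,1], y+s*P[:,0]+c*P[:,1], P[:,2]]
def down(yaw): # tool pointing down, tool y axis at world yaw+90deg
    return (R.from_euler('z',yaw)*R.from_euler('x',np.pi)).as_quat()
E
python3 - <<'E'
from h import *
t=cv2.imread("pics/top0.png"); s=cv2.imread("pics/scene0.png")
cv2.imwrite("pics/c1.png",np.hstack([crop(t,130,230,105,250,4),crop(t,325,400,105,250,4)]))
a=crop(s,330,405,140,260,4);b=crop(s,188,300,250,370,4)
cv2.imwrite("pics/c2.png",np.hstack([a,b]))
cv2.imwrite("pics/c3.png",np.vstack([crop(t,165,345,150,245,4)]))
for uv,z in(((204,160),.012),((204,184),.012),((340,164),.012),((340,189),.012),((272,168),.12)): print(unproj("top",uv,z))
E
```

```text
[[0.6477841  0.18419365 0.012     ]]
[[0.56915248 0.18072503 0.012     ]]
[[ 0.64537839 -0.25403086  0.012     ]]
[[ 0.56343401 -0.2544096   0.012     ]]
[[ 0.6016731  -0.03626021  0.12      ]]
```

View pics/c1.png

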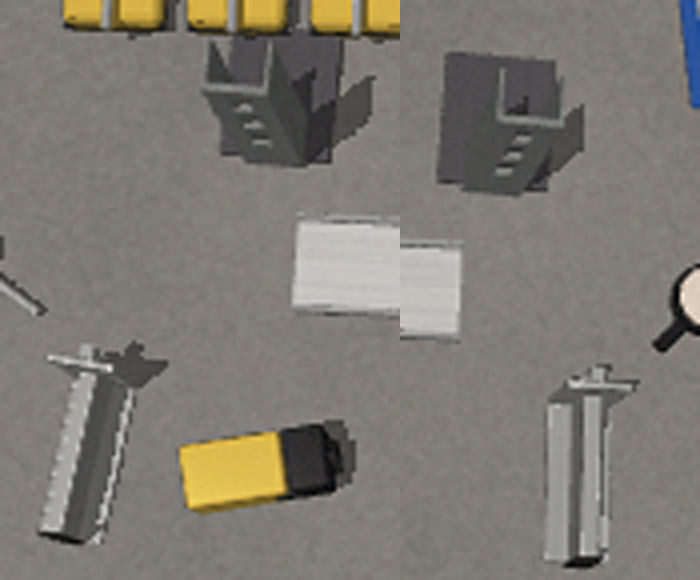

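View pics/c2.png

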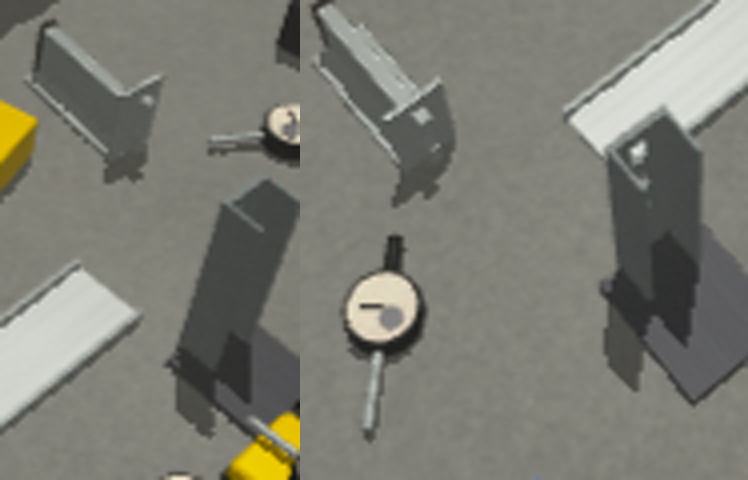

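View pics/c3.png

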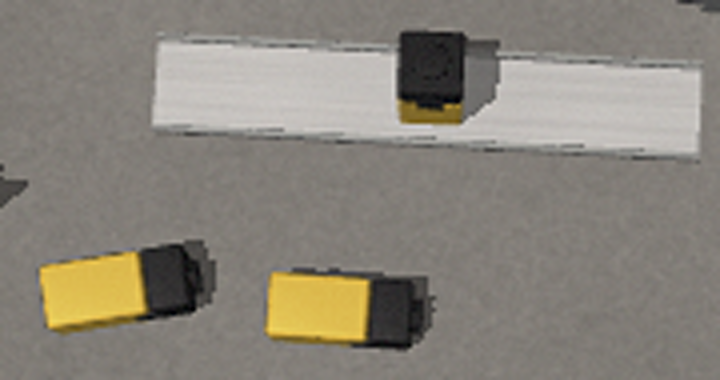

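The crops confirm it: two cases on their sides with knobs to the right, two loose brackets with tabs facing away, and two grey uprights open behind. Next I'll fit poses to the known geometry in both views.

```bash
cat > fit.py <<'E'
from h import *
from scipy.optimize import least_squares
def fit(obs,x0):
    # obs: list (cam, crop offset (u0,v0), crop px, local P)
    def px(o): return (np.array(o[2])+.5)/4-.5+np.array(o[1])
    def r(p): return np.concatenate([proj(o[0],tf(*p,o[3]))[0]-px(o) for o in obs])
    s=least_squares(r,x0,loss="soft_l1"); return s.x,r(s.x).reshape(-1,2)
L=(130,105); Rr=(325-100,105); SA=(330,140); SB=(188-75,250); C3=(165,150)
t,s="top","scene"
O=dict(
lane=([(t,C3,(157,37),(.04,.22,.012)),(t,C3,(702,64),(.04,-.22,.012)),(t,C3,(152,131),(-.04,.22,.012)),(t,C3,(698,158),(-.04,-.22,.012))],(.6,-.03,0)),
postL=([(t,L,(203,93),(0,.024,.195)),(t,L,(268,97),(0,-.024,.195)),(t,L,(221,155),(-.005,.045,.005)),(t,L,(331,163),(-.005,-.045,.005)),
  (s,SA,(221,206),(0,-.024,.195)),(s,SA,(268,179),(0,.024,.195)),(s,SA,(170,363),(-.005,-.045,.005))],(.7,.2,0)),
postR=([(t,Rr,(498,119),(0,.024,.195)),(t,Rr,(563,126),(0,-.024,.195)),(t,Rr,(437,183),(-.005,.045,.005)),(t,Rr,(547,193),(-.005,-.045,.005)),
  (s,SB,(607,151),(0,-.024,.195)),(s,SB,(664,106),(0,.024,.195)),(s,SB,(601,288),(-.005,-.045,.005))],(.7,-.26,0)),
brL=([(t,L,(48,357),(.067,.025,.088)),(t,L,(112,372),(.067,-.025,.088)),(t,L,(40,530),(-.066,.009,.06)),
  (s,SA,(122,96),(.067,-.025,.088)),(s,SA,(161,76),(.067,.025,.088)),(s,SA,(42,24),(-.066,0,.06)),(s,SA,(27,82),(-.062,-.025,.003))],(.48,.35,-.2)),
brR=([(t,Rr,(568,382),(.067,.025,.088)),(t,Rr,(637,384),(.067,-.025,.088)),(t,Rr,(578,560),(-.066,0,.06)),
  (s,SB,(387,118),(.067,-.025,.088)),(s,SB,(442,82),(.067,.025,.088)),(s,SB,(316,62),(-.062,-.025,.003))],(.45,-.33,0)),
# cases lying: local x = case z axis, z=.05 top
caseL=([(t,C3,(40,268),(-.045,.025,.05)),(t,C3,(138,251),(.034,.025,.05)),(t,C3,(148,317),(.034,-.025,.05)),(t,C3,(50,329),(-.045,-.025,.05))],(.43,.2,-1.5)),
caseR=([(t,C3,(269,272),(-.045,.025,.05)),(t,C3,(370,277),(.034,.025,.05)),(t,C3,(368,343),(.034,-.025,.05)),(t,C3,(266,336),(-.045,-.025,.05))],(.43,.03,-1.5)),
mate=([(t,C3,(400,32),(.025,.025,.116)),(t,C3,(465,32),(.025,-.025,.116)),(t,C3,(464,97),(-.025,-.025,.116)),(t,C3,(400,97),(-.025,.025,.116))],(.6,-.03,0)),
)
W=dict(lane=[(.04,.22,.012),(.04,-.22,.012),(-.04,-.22,.012),(-.04,.22,.012)])
def box(x0,x1,y0,y1,z0,z1): return [((a,b,c)) for a,b,c in [(x0,y0,z0),(x1,y0,z0),(x1,y1,z0),(x0,y1,z0),(x0,y0,z1),(x1,y0,z1),(x1,y1,z1),(x0,y1,z1)]]
E=[(0,1),(1,2),(2,3),(3,0),(4,5),(5,6),(6,7),(7,4),(0,4),(1,5),(2,6),(3,7)]
B=dict(lane=[box(-.04,.04,-.22,.22,.0,.012)],post=[box(0,.006,-.024,.024,0,.195)]+[box(0,.0,-.0075,.0075,z,z+.03) for z in(.06,.105,.15)]+[box(-.005,-.005,-.045,.045,0,.005)],
 br=[box(-.066,.064,-.007,.007,.006,.06),box(-.062,.064,-.025,.025,0,.006),box(.064,.07,-.025,.025,0,.088),box(.07,.083,-.005,.005,.067,.077)],
 case=[box(-.045,.067,-.025,.025,0,.05)],mate=[box(-.025,.025,-.025,.025,.004,.116)])
def draw(im,n,name,p,s,off,col=(0,0,255)):
    for k,bs in B.items():
        if name.startswith(k):
            for b in bs:
                q=(proj(n,tf(*p,np.array(b)))-off+.5)*s-.5
                for i,j in E: cv2.line(im,tuple(int(round(v)) for v in q[i]),tuple(int(round(v)) for v in q[j]),col,1,cv2.LINE_AA)
if __name__=="__main__":
    P={}
    for k,(o,x0) in O.items():
        P[k],r=fit(o,x0); print(k,P[k].round(4),(r).round(1).tolist())
    import json; json.dump({k:list(v) for k,v in P.items()},open("P.json","w"))
    T=cv2.imread("pics/top0.png"); S=cv2.imread("pics/scene0.png")
    a=crop(T,130,230,105,250,4); b=crop(T,325,400,105,250,4); c=crop(S,330,405,140,260,4); d=crop(S,188,300,250,370,4)
    for k,p in P.items():
        draw(a,"top",k,p,4,(130,105)); draw(b,"top",k,p,4,(325,105)); draw(c,"scene",k,p,4,(330,140)); draw(d,"scene",k,p,4,(188,250))
    cv2.imwrite("pics/o1.png",np.hstack([a,b])); cv2.imwrite("pics/o2.png",np.hstack([c,d]))
E
python3 fit.py
```

```text
lane [ 0.6072 -0.034  -0.026 ] [[-0.0, -0.4], [0.1, -0.4], [-0.5, 0.4], [0.4, 0.4]]
postL [ 0.7032  0.2056 -0.0355] [[-0.0, -2.8], [0.4, -2.9], [-0.4, 1.0], [-0.2, 0.7], [1.1, 0.5], [-0.6, -0.5], [-2.7, -0.8]]
postR [ 0.69   -0.2789  0.0032] [[-0.5, -0.5], [-0.0, -1.9], [-0.3, 2.1], [-0.1, 0.2], [0.3, 0.8], [-0.2, 0.4], [-2.0, -1.1]]
brL [ 0.4511  0.3434 -0.1597] [[-0.1, -0.7], [0.1, -1.4], [-0.2, 0.9], [-0.6, 0.1], [-0.0, -0.4], [0.7, 0.4], [-1.4, -0.6]]
brR [ 0.4508 -0.3443 -0.0705] [[-0.5, -1.0], [-1.3, 0.0], [0.6, -0.4], [-1.0, 0.5], [-0.4, -0.1], [-0.2, -1.3]]
caseL [ 0.4409  0.2133 -1.3908] [[-0.3, -0.2], [0.6, 0.1], [0.3, -0.5], [-0.7, 0.5]]
caseR [ 0.4317  0.0401 -1.5979] [[0.0, 0.1], [0.3, 0.1], [-0.1, -0.3], [-0.2, 0.2]]
mate [ 0.6096 -0.0381  0.0207] [[-0.2, -0.0], [0.1, 0.0], [0.4, 0.0], [-0.3, -0.0]]
```

View pics/o1.png

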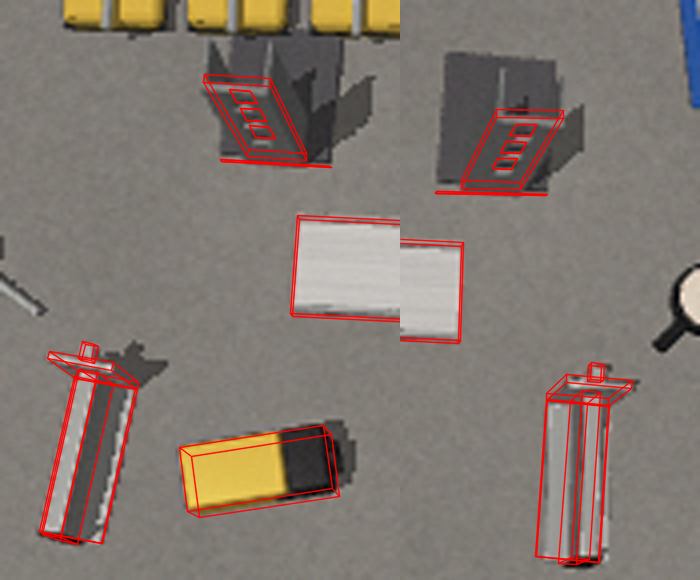

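View pics/o2.png

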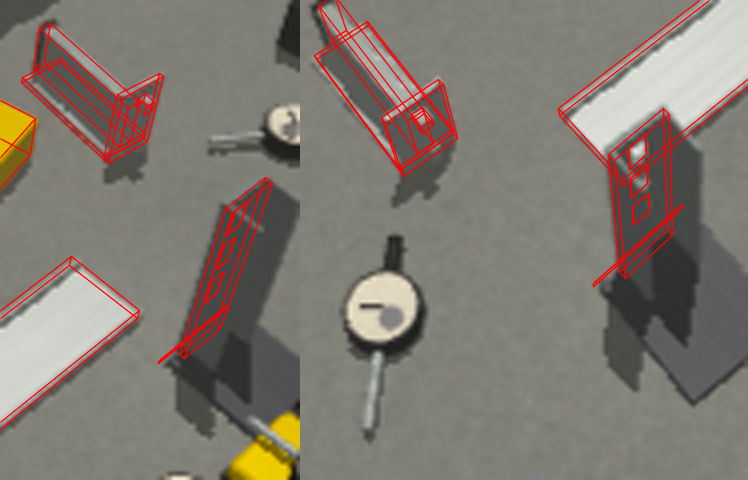

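The bracket, case, lane and mate overlays sit within about 1 px. The post overlays disagree in height by 2–3 px, at the post top around (263,97) in the crop. I'll zoom in on the posts with the contrast stretched.

Run:
```python
from h import *
T=cv2.imread("pics/top0.png").astype(float)
T=np.clip((T-30)*1.9,0,255).astype(np.uint8)
f=lambda u,v:cv2.resize(T[v:v+50,u:u+40],None,fx=10,fy=10,interpolation=cv2.INTER_NEAREST)
o=np.hstack([f(178,105),f(330,110)])
for i in range(0,800,50): cv2.line(o,(i,0),(i,6),(0,255,255),1); cv2.line(o,(0,i),(6,i),(0,255,255),1)
cv2.imwrite("pics/z1.png",o)
```

```text
(no output)
```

View pics/z1.png

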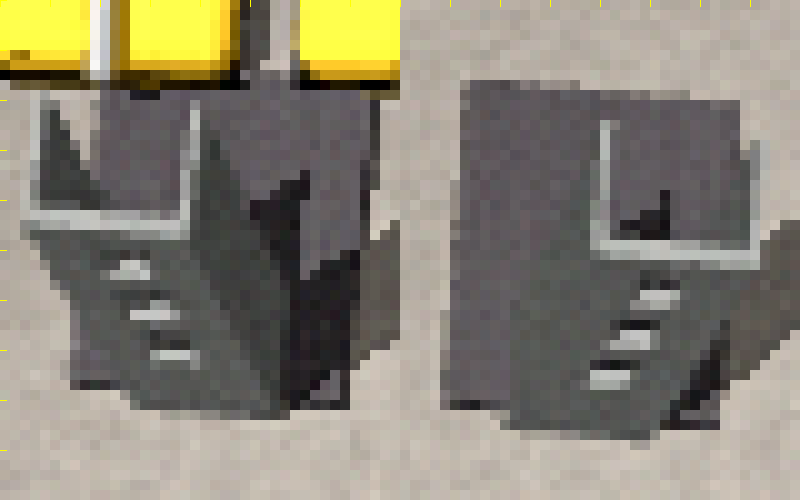

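In the zoom, the front face of the left post has its top corners at (25,228)/(188,240) and its bottom corners at (130,408)/(290,418). The right post has (595,255)/(755,268) and (500,430)/(655,440). My earlier "foot front" picks were wrong because the face reaches lower than they do, so I'm refitting with the face and slot edges.

```bash
cat > fitp.py <<'E'
from fit import *
import json
def q(p,off): # 10x nearest crop -> 4x-crop coords expected by fit()
    i=np.array(p)/10-.5+off; return (i+.5)*4-.5
P=json.load(open("P.json"))
A=np.array((178,105));Bq=np.array((290,110))
D=dict(postL=(A,[(25,232),(187,240),(130,408),(290,418)],[(130,280),(157,320),(177,364)],SA,[(221,206),(268,179)]),
       postR=(Bq,[(592,257),(757,269),(500,430),(657,440)],[(657,308),(628,350),(608,389)],SB,[(607,151),(664,106)]))
for k,(off,cs,sl,so,sc) in D.items():
    ob=[("top",(0,0),q(c,off),l) for c,l in zip(cs,[(0,.024,.195),(0,-.024,.195),(0,.024,0),(0,-.024,0)])]
    ob+=[("top",(0,0),q(c,off),(0,0,z)) for c,z in zip(sl,(.15,.105,.06))]
    os=[("scene",so,c,l) for c,l in zip(sc,[(0,-.024,.195),(0,.024,.195)])]
    for o in(ob,os,ob+os):
        p,r=fit(o,P[k]); print(k,p.round(4),r.round(1).tolist())
    P[k]=list(p)
json.dump(P,open("P.json","w"))
E
python3 fitp.py
```

```text
postL [ 0.6967  0.2068 -0.0324] [[-0.2, -0.4], [0.3, -0.3], [0.4, 0.4], [-0.9, 0.2], [0.2, -0.1], [-0.1, 0.3], [0.2, 0.0]]
postL [ 0.7026  0.2051 -0.1684] [[0.1, -0.1], [-0.1, 0.1]]
postL [ 0.6976  0.2068 -0.06  ] [[-0.2, -1.0], [0.3, -0.4], [0.4, -0.1], [-0.9, 0.1], [0.2, -0.4], [-0.1, -0.0], [0.2, -0.3], [-0.3, -0.8], [-1.7, -1.5]]
postR [ 0.685  -0.2794 -0.0462] [[0.2, 0.0], [0.3, -0.0], [0.5, 0.2], [-0.5, 0.2], [-0.5, -0.1], [0.1, -0.1], [-0.2, -0.1]]
postR [ 0.6888 -0.2778 -0.0286] [[0.0, -0.0], [-0.0, 0.0]]
postR [ 0.6858 -0.2791 -0.0398] [[0.1, -0.2], [0.2, -0.4], [0.4, -0.0], [-0.6, -0.1], [-0.6, -0.4], [-0.1, -0.4], [-0.3, -0.4], [-1.2, -0.6], [-1.1, -0.3]]
```

Refit: postL ≈ (0.697, 0.207) and postR ≈ (0.685, −0.279), both consistent with the lane frame. Next I'll check which side-grasp tilts are reachable.

```bash
cat >> h.py <<'E'
import json
P=json.load(open("P.json"))
GD=manip.grip_depth
def grasp(origin,zc,a,s,th,sg,dz=0.):
    """TCP pose gripping a case: zc case axis, a inward normal of approached side, s grasp height along axis, th tilt."""
    zc,a=np.array(zc,float),np.array(a,float)
    tz=np.cos(th)*a-np.sin(th)*zc; ty=sg*np.cross(zc,a); M=np.c_[np.cross(ty,tz),ty,tz]
    return np.array(origin)+s*zc-dz*a+GD*tz, R.from_matrix(M).as_quat()
def pick(c,s,th,sg,dz=.003):
    x,y,w=c; return grasp((x,y,.025),(np.cos(w),np.sin(w),0),(0,0,-1),s,th,sg,dz)
def place(ly,s,th,sg,dz=.003,up=0.,az=0.):
    x,y,w=P["lane"]; o=tf(x,y,w,(0,ly,.049+up))[0]; w+=az
    return grasp(o,(0,0,1),(np.cos(w),np.sin(w),0),s,th,sg,dz)
E
python3 - <<'E'
from h import *
for th in(.2,.35,.5,.7):
  for sg in(1,-1):
    for az in(0,.4,-.4):
      r=[]
      for k,ly in(("caseR",-.115),("caseL",.11)):
        for pq in(pick(P[k],.018,th,sg),place(ly,.018,th,sg,az=az),place(ly,.018,th,sg,up=.13,az=az)):
            q=manip.solve_ik(*pq); r.append(None if q is None else [round(float(v),1) for v in q])
      print(th,sg,az,["x" if a is None else "o" for a in r], r[1])
E
```

```text
0.2 1 0 ['o', 'o', 'x', 'o', 'o', 'x'] [1.1, 1.3, -0.7, 2.4, 3.7, 1.3, -0.8]
0.2 1 0.4 ['o', 'o', 'o', 'o', 'o', 'x'] [0.3, 1.1, 0.5, 2.2, 4.0, 1.8, -1.7]
0.2 1 -0.4 ['o', 'o', 'x', 'o', 'o', 'o'] [0.4, 1.2, -0.5, 2.4, 2.9, 1.8, -1.2]
0.2 -1 0 ['o', 'o', 'x', 'o', 'o', 'x'] [-0.6, 1.7, 0.9, 2.4, 2.8, 1.8, 0.4]
0.2 -1 0.4 ['o', 'o', 'o', 'o', 'o', 'x'] [0.0, 1.3, 0.7, 2.2, 3.8, 2.0, 1.2]
0.2 -1 -0.4 ['o', 'o', 'x', 'o', 'o', 'o'] [-0.1, 1.1, 0.1, 2.4, 2.6, 1.6, 1.3]
0.35 1 0 ['o', 'o', 'x', 'o', 'x', 'x'] [0.8, 1.0, -0.4, 2.4, 3.5, 1.2, -1.1]
0.35 1 0.4 ['o', 'o', 'o', 'o', 'o', 'x'] [1.8, 1.8, -1.3, 2.2, 2.2, 0.3, 1.3]
0.35 1 -0.4 ['o', 'o', 'x', 'o', 'o', 'o'] [0.2, 1.0, -0.2, 2.4, 2.7, 1.5, -1.5]
0.35 -1 0 ['o', 'o', 'x', 'o', 'x', 'x'] [1.3, 1.3, -0.9, 2.4, 3.4, 1.0, 2.6]
0.35 -1 0.4 ['o', 'o', 'o', 'o', 'o', 'x'] [1.8, 1.8, -1.3, 2.2, 2.2, 0.3, -1.8]
0.35 -1 -0.4 ['o', 'o', 'x', 'o', 'o', 'o'] [-0.0, 0.9, -0.0, 2.4, 2.7, 1.4, 1.5]
0.5 1 0 ['o', 'o', 'x', 'o', 'x', 'x'] [0.2, 0.8, 0.2, 2.4, 3.5, 1.2, -1.7]
0.5 1 0.4 ['o', 'o', 'o', 'o', 'o', 'x'] [1.7, 1.6, -1.3, 2.2, 2.2, 0.3, 1.1]
0.5 1 -0.4 ['o', 'o', 'x', 'o', 'o', 'o'] [0.4, 0.8, -0.4, 2.4, 2.7, 1.3, -1.3]
0.5 -1 0 ['o', 'o', 'x', 'o', 'x', 'x'] [1.2, 1.1, -0.9, 2.4, 3.2, 0.9, 2.5]
0.5 -1 0.4 ['o', 'o', 'o', 'o', 'o', 'x'] [1.7, 1.6, -1.3, 2.2, 2.2, 0.3, -2.1]
0.5 -1 -0.4 ['o', 'o', 'x', 'o', 'o', 'o'] [0.1, 0.8, -0.1, 2.4, 2.7, 1.2, 1.6]
0.7 1 0 ['o', 'o', 'o', 'o', 'o', 'o'] [1.4, 1.4, -1.3, 2.3, 2.5, 0.9, 0.1]
0.7 1 0.4 ['o', 'o', 'o', 'o', 'o', 'o'] [1.6, 1.3, -1.3, 2.2, 2.0, 0.4, 1.0]
0.7 1 -0.4 ['o', 'o', 'o', 'o', 'o', 'o'] [-0.0, 0.6, 0.1, 2.4, 2.7, 0.7, -1.6]
0.7 -1 0 ['o', 'o', 'o', 'o', 'o', 'o'] [1.1, 0.9, -0.9, 2.3, 2.9, 0.6, 2.5]
0.7 -1 0.4 ['o', 'o', 'o', 'o', 'o', 'o'] [1.6, 1.3, -1.3, 2.2, 2.0, 0.4, -2.1]
0.7 -1 -0.4 ['o', 'o', 'o', 'o', 'o', 'o'] [0.2, 0.6, -0.2, 2.4, 2.6, 0.8, 1.8]
```

Run:
```python
from h import *
# wiser start config: tool down over the bench centre
best=None
for w in(0,1.57,-1.57):
    q=manip.solve_ik((.5,.0,.35),down(w)); print(w,None if q is None else np.round(q,2))
manip.move_pose((.5,0,.35),down(1.57)); print(np.round(manip.current_q(),2), manip.current_clock())
rd=lambda q:None if q is None else np.round(q,1).tolist()
for th in(.7,.8,.9):
  for sg in(1,-1):
    for k,ly in(("caseR",-.115),("caseL",.11)):
      print(th,sg,k,[rd(manip.solve_ik(*pq)) for pq in(pick(P[k],.026,th,sg,.006),place(ly,.026,th,sg,.006),place(ly,.026,th,sg,.006,up=.14))])
```

```text
0 [-0.33  0.09  0.3   1.78 -0.03  1.28 -1.59]
1.57 [-0.21  0.09  0.17  1.77 -0.02  1.28 -0.04]
-1.57 None
[-0.22  0.09  0.17  1.77 -0.02  1.28 -0.04] 2.6833
0.7 1 caseR [[0.3, 0.7, 0.1, 2.1, -1.0, 0.9, 1.2], [1.4, 1.3, -1.3, 2.3, 2.5, 0.9, 0.1], [1.4, 0.6, -1.3, 2.3, 2.4, 0.4, -0.3]]
0.7 1 caseL [[0.0, 0.7, -0.0, 2.1, -1.0, 0.8, 1.1], [0.2, 0.7, -0.5, 2.4, 2.6, 0.9, -1.1], [-0.3, 0.2, -0.0, 2.4, 2.4, 0.4, -1.1]]
0.7 -1 caseR [[-0.3, 1.0, 0.9, 2.1, -1.3, 1.4, -1.7], [1.1, 0.8, -0.9, 2.4, 2.9, 0.6, 2.4], [1.3, 0.4, -1.1, 2.3, 2.8, 0.3, 2.3]]
0.7 -1 caseL [[-0.2, 0.7, 0.3, 2.1, -1.2, 1.0, -2.0], [0.5, 0.8, -0.9, 2.4, 2.5, 1.0, 2.3], [0.1, 0.2, -0.4, 2.4, 2.3, 0.5, 2.2]]
0.8 1 caseR [[0.3, 0.7, 0.2, 2.1, -1.0, 1.0, 1.3], [1.4, 1.2, -1.3, 2.3, 2.3, 0.8, 0.2], [1.4, 0.5, -1.3, 2.3, 1.9, 0.3, 0.1]]
0.8 1 caseL [[0.1, 0.7, -0.0, 2.1, -1.1, 0.9, 1.2], [0.8, 1.2, -1.3, 2.3, 2.3, 1.2, -0.3], [-0.5, 0.2, 0.2, 2.3, 2.1, 0.2, -0.8]]
0.8 -1 caseR [[-0.3, 1.0, 0.9, 2.1, -1.4, 1.6, -1.6], [1.1, 0.8, -0.9, 2.3, 2.7, 0.5, 2.5], [0.3, 0.2, 0.0, 2.3, 4.2, 0.2, 0.7]]
0.8 -1 caseL [[-0.2, 0.8, 0.3, 2.1, -1.2, 1.1, -1.9], [0.3, 0.6, -0.6, 2.3, 2.4, 0.7, 2.2], [-0.5, 0.2, 0.2, 2.3, 2.1, 0.2, 2.3]]
0.9 1 caseR [[0.3, 0.8, 0.2, 2.1, -1.0, 1.1, 1.4], [1.3, 1.1, -1.3, 2.3, 2.1, 0.8, 0.3], [1.4, 0.5, -1.3, 2.2, 1.4, 0.3, 0.6]]
0.9 1 caseL [[0.1, 0.8, -0.0, 2.0, -1.1, 1.0, 1.2], [0.6, 0.8, -1.1, 2.3, 2.1, 0.9, -0.4], [-0.1, 0.2, -0.2, 2.2, 1.3, 0.2, 0.0]]
0.9 -1 caseR [[-0.2, 1.1, 0.9, 2.1, -1.4, 1.7, -1.5], [0.8, 0.6, -0.6, 2.3, 2.8, 0.3, 2.4], [0.1, 0.2, 0.2, 2.2, -1.3, 0.2, -0.0]]
0.9 -1 caseL [[-0.1, 0.8, 0.3, 2.1, -1.2, 1.2, -1.8], [0.1, 0.5, -0.4, 2.3, 2.3, 0.5, 2.2], None]
```

Run:
```python
from h import *
rd=lambda q:None if q is None else np.round(q,2).tolist()
for th in(.65,.8):
  for sg in(1,-1):
    for k,ly,az in(("caseR",.058,-1.42),("caseL",.128,-1.37)):
      print(th,sg,k,[rd(manip.solve_ik(*pq)) for pq in(pick(P[k],.026,th,sg,.006),place(ly,.026,th,sg,.006,az=az),place(ly,.026,th,sg,.006,up=.14,az=az))])
```

```text
0.65 1 caseR [[0.26, 0.66, 0.13, 2.15, -0.96, 0.88, 1.18], [-0.62, 0.87, 0.13, 1.69, 0.81, 1.18, -0.95], [-0.58, 0.65, 0.07, 1.68, 0.81, 1.35, -0.8]]
0.65 1 caseL [[0.02, 0.67, -0.05, 2.1, -0.97, 0.76, 1.02], [-0.67, 0.9, 0.07, 1.62, 0.8, 1.25, -0.95], [-0.64, 0.69, 0.02, 1.61, 0.8, 1.42, -0.82]]
0.65 -1 caseR [[-0.35, 0.93, 0.9, 2.16, -1.34, 1.37, -1.68], [0.17, 1.24, -1.09, 1.66, 1.56, 1.96, 1.93], [0.17, 0.97, -1.09, 1.65, 1.37, 1.95, 2.07]]
0.65 -1 caseL [[-0.24, 0.68, 0.26, 2.11, -1.15, 0.91, -2.0], [0.05, 1.25, -1.09, 1.59, 1.54, 1.98, 1.92], [0.05, 1.0, -1.09, 1.59, 1.37, 1.99, 2.06]]
0.8 1 caseR [[0.31, 0.75, 0.16, 2.1, -1.02, 1.04, 1.3], [-0.58, 0.8, 0.14, 1.73, 0.72, 1.06, -0.85], [-0.53, 0.58, 0.07, 1.7, 0.72, 1.26, -0.71]]
0.8 1 caseL [[0.08, 0.75, -0.02, 2.07, -1.06, 0.91, 1.16], [-0.64, 0.82, 0.09, 1.66, 0.72, 1.13, -0.87], [-0.59, 0.62, 0.03, 1.63, 0.71, 1.32, -0.73]]
0.8 -1 caseR [[-0.27, 1.04, 0.9, 2.12, -1.37, 1.57, -1.6], [0.23, 1.15, -1.09, 1.7, 1.47, 1.79, 1.97], [0.32, 1.04, -1.31, 1.67, 1.42, 1.98, 2.09]]
0.8 -1 caseL [[-0.17, 0.77, 0.28, 2.08, -1.21, 1.07, -1.87], [0.11, 1.17, -1.09, 1.63, 1.45, 1.82, 1.96], [0.19, 1.07, -1.31, 1.6, 1.42, 2.01, 2.07]]
```

```bash
cat >> h.py <<'E'
def tz(q): return R.from_quat(q).as_matrix()[:,2]
def lower(p,zmin,step=.002,vel=.02,fz=4.,tag=""):
    """lower TCP in small steps until the upward contact force rises by fz"""
    p=np.array(p,float); f0=np.array(manip.current_force())[2]; df=0
    while p[2]-step>=zmin:
        p[2]-=step; manip.servo_line(p,vel=vel); df=np.array(manip.current_force())[2]-f0
        if abs(df)>fz: break
    print("contact",tag,p.round(4),round(float(df),1)); return p
def stand(k,ly,az,th=.8,s=.026,dz=.006):
    p,q=pick(P[k],s,th,1,dz)
    effector.open_jaws(); manip.move_pose(p-.12*tz(q),q); manip.servo_line(p,vel=.1)
    effector.close(40); print("gap",manip.current_finger_gap(),manip.current_gripper_force())
    manip.servo_line(p+[0,0,.22],vel=.2)
    p1,q1=place(ly,s,th,1,dz,up=.16,az=az); manip.move_pose(p1,q1)
    print("held",manip.current_finger_gap())
    p2=place(ly,s,th,1,dz,up=.008,az=az)[0]; manip.servo_line(p2,vel=.12)
    manip.sleep(.2); e=lower(p2,p2[2]-.016,tag=k)
    effector.open_jaws(); manip.sleep(.2)
    manip.servo_line(e-.13*tz(q1),vel=.15); print(manip.current_clock())
E
python3 - <<'E'
from h import *
stand("caseR",.058,-1.42)
cv2.imwrite("pics/t1.png",viewer.get_image("top")[:,:,::-1]); s=viewer.get_image("scene")[:,:,::-1]; cv2.imwrite("pics/s1.png",s)
cv2.imwrite("pics/s1c.png",crop(s,200,400,120,300,3))
E
```

```text
gap 0.05027612959727065 39.66602325439453
held 0.049818678141144226
contact caseR [0.6096 0.017  0.0615] 5.7
13.5333
```

View pics/s1c.png

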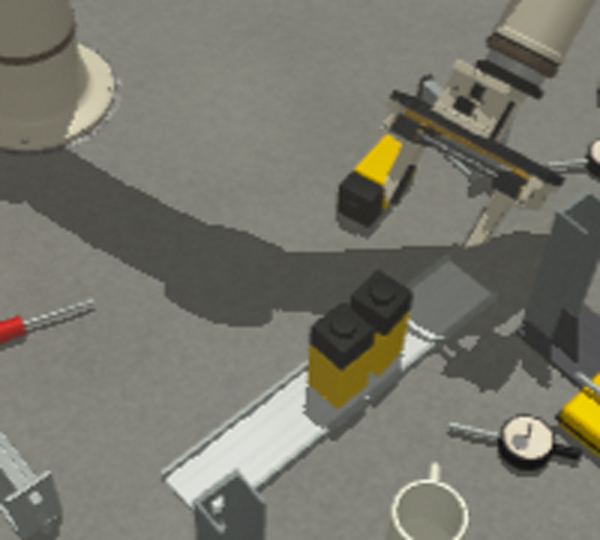

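The crop shows the first case upright beside the mate at (385,310), with the mate at (340,360) undisturbed. On to the second case.

Run:
```python
from h import *
p=manip.current_tool_pos(); manip.servo_line((p[0],p[1],.32),vel=.2)
manip.move_pose((.44,.15,.33),pick(P["caseL"],.026,.8,1,.006)[1])
stand("caseL",.128,-1.37)
p=np.array(manip.current_tool_pos()); manip.servo_line((p[0],p[1],.36),vel=.2)
manip.move_pose((.40,.05,.42),down(1.57))
for n in("top","scene"): cv2.imwrite(f"pics/{n}2.png",viewer.get_image(n)[:,:,::-1])
s=cv2.imread("pics/scene2.png"); t=cv2.imread("pics/top2.png")
cv2.imwrite("pics/c5.png",np.hstack([crop(s,180,410,130,330,2),cv2.resize(t[95:250],(0,0),fx=1,fy=1)[:, :0].repeat(1,1) if 0 else crop(t,130,290,110,310,2)]))
```

```text
gap 0.04989664879292086 39.9781608581543
held 0.04978242052746515
contact caseL [0.6118 0.087  0.0615] 13.7
26.3917
```

View pics/c5.png

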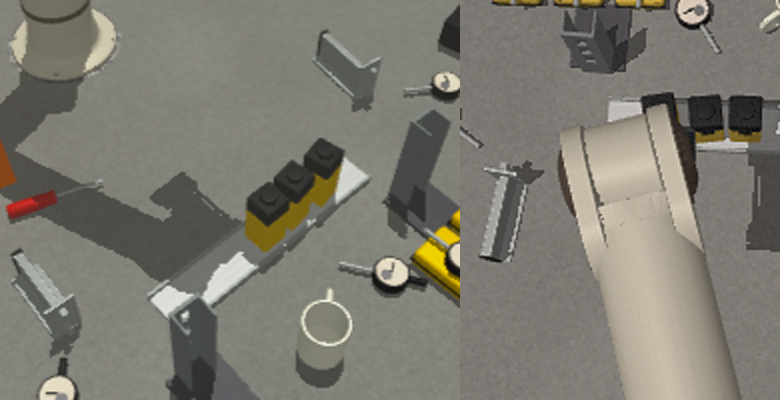

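All three cases stand in a row at crop (268,200), (295,180) and (325,155). Before gripping, I'll check whether either bracket has been knocked.

Run:
```python
from h import *
from fit import draw
s0=cv2.imread("pics/scene0.png"); s1=cv2.imread("pics/scene2.png"); t1=cv2.imread("pics/top2.png")
for nm,(u0,u1,v0,v1) in dict(L=(335,372,140,180),R=(188,228,245,300)).items():
    A=cv2.cvtColor(s0[v0:v1,u0:u1],cv2.COLOR_BGR2GRAY); B=cv2.cvtColor(s1[v0-20:v1+20,u0-20:u1+20],cv2.COLOR_BGR2GRAY)
    r=cv2.matchTemplate(B,A,cv2.TM_CCOEFF_NORMED); _,m,_,l=cv2.minMaxLoc(r); print(nm,m,l[0]-20,l[1]-20)
t=crop(t1,325,400,165,255,6); draw(t,"top","brR",P["brR"],6,(325,165)); s=crop(s1,185,230,240,310,6); draw(s,"scene","brR",P["brR"],6,(185,240))
o=np.zeros((540,720,3),np.uint8); o[:540,:450]=t; o[:420,450:]=s; cv2.imwrite("pics/c6.png",o)
for w in(-.16,-.16+np.pi,-.16-np.pi): print(w,manip.solve_ik((*P["brL"][:2],.15),down(w)) is not None)
```

```text
L 0.9119910597801208 0 0
R 0.8497716784477234 -6 6
-0.16 True
2.981592653589793 True
-3.3015926535897933 True
```

View pics/c6.png

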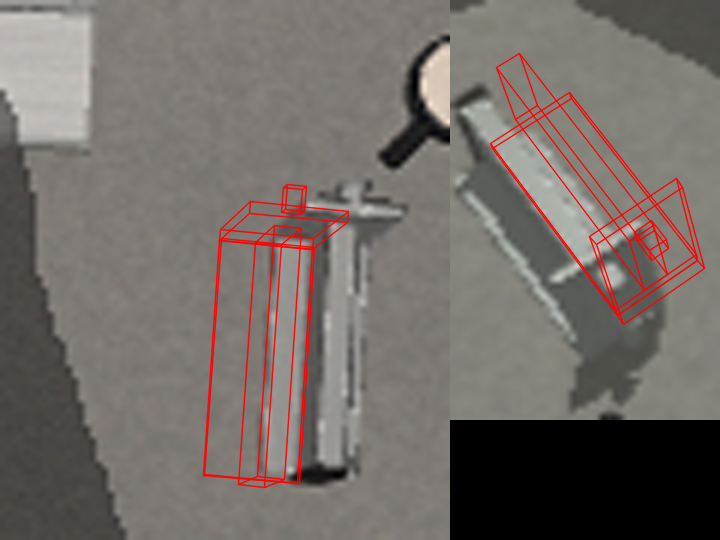

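brR was knocked about 27 mm towards −y; its cross plate now runs (303,205)–(405,212) in the crop. brL is unmoved. I'll refit brR now but take brL first.

```bash
cat > fitb.py <<'E'
from fit import *
import json
def g(p,off,s=6): return ((np.array(p)+.5)/s)*4-.5   # to 4x coords
T=(325,165);S=(185-75,240)
ob=[("top",T,g((303,205),0),(.067,.025,.088)),("top",T,g((405,212),0),(.067,-.025,.088)),("top",T,g((332,470),0),(-.064,0,.06)),("top",T,g((265,474),0),(-.062,.025,.006)),
("scene",S,g((553,280),0),(.067,-.025,.088)),("scene",S,g((640,225),0),(.067,.025,.088)),("scene",S,g((458,178),0),(-.062,-.025,.006))]
p,r=fit(ob,(.45,-.37,-.07)); print(p.round(4),r.round(1).tolist())
P=json.load(open("P.json")); P["brR"]=list(p); json.dump(P,open("P.json","w"))
E
python3 fitb.py
cat >> h.py <<'E'
GZ=.042 # grasp height on the bracket arm
def grab(k):
    x,y,w=P[k]; q=down(w); z=GZ-GD
    effector.open_jaws(); manip.move_pose((x,y,.25),q); manip.servo_line((x,y,z),vel=.1)
    effector.close(60); print("gap",manip.current_finger_gap(),manip.current_gripper_force())
    manip.servo_line((x,y,.25),vel=.15); print("held",manip.current_finger_gap())
def heelpose(post,dx=0.,dy=0.,dz=0.,e=(0.,0.)):
    """TCP pose such that the held bracket's heel sits at slot + (dx,dy,dz) in the post frame; e: bracket-in-hand offset"""
    x,y,w=P[post]; p=tf(x,y,w,(-.07+dx-e[0],dy-e[1],.15-.067+GZ-GD+dz))[0]; return p,down(w)
E
python3 - <<'E'
from h import *
P["postL"]=[.697,.2068,-.033]; P["postR"]=[.6855,-.2792,-.04]; json.dump(P,open("P.json","w"))
grab("brL")
p,q=heelpose("postL",-.05,0,.05); manip.move_pose(p,q)
p,q=heelpose("postL",-.04,0,.016); manip.servo_line(p,vel=.1)
print(p,manip.current_tool_pos(),manip.current_clock())
for n in("top","scene"): cv2.imwrite(f"pics/{n}3.png",viewer.get_image(n)[:,:,::-1])
s=cv2.imread("pics/scene3.png"); t=cv2.imread("pics/top3.png")
from fit import draw,B
o=[]
for im,n,(u0,v0) in((s,"scene",(340,120)),(t,"top",(170,100))):
    c=crop(im,u0,u0+75,v0,v0+100,5)
    draw(c,n,"postL",P["postL"],5,(u0,v0)); 
    b=[[(a,bb,cc+.083+.016) for a,bb,cc in bx] for bx in B["br"]]; B["hb"]=b
    x,y,w=P["postL"]; hp=tf(x,y,w,(-.07-.04,0,0))[0]; draw(c,n,"hb",(hp[0],hp[1],w),5,(u0,v0),(0,255,0)); o.append(c)
cv2.imwrite("pics/c7.png",np.hstack(o))
E
```

```text
[ 0.4539 -0.3732 -0.0509] [[0.1, -0.3], [-0.5, -0.2], [-0.4, -0.1], [-0.6, -0.6], [-0.4, 0.1], [-0.4, -0.8], [-1.9, 0.4]]
gap 0.013896223896162766 59.99997675418854
held 0.013988682853203472
[0.58705989 0.21042934 0.1222    ] [0.58650131 0.2103689  0.12127374] 37.275
```

View pics/c7.png

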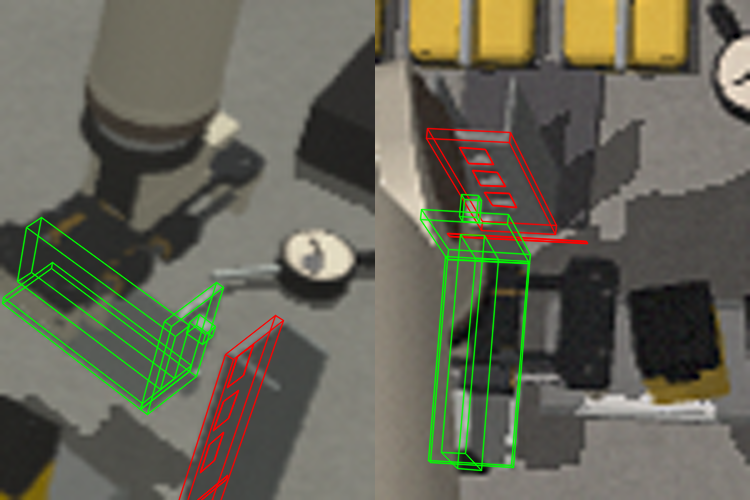

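The held bracket's cross plate, at (165,325)–(222,285), coincides with the FK overlay in green, so camera and robot agree. I'll insert it with force monitoring.

```bash
cat >> h.py <<'E'
def insert(post,dz,dy=0.,d0=-.022,d1=.008,step=.002,lim=8.):
    w=P[post][2]; n=np.array([np.cos(w),np.sin(w),0])
    f0=np.array(manip.current_force()); d=d0
    while d<d1:
        manip.servo_line(heelpose(post,d,dy,dz)[0],vel=.03); df=np.array(manip.current_force())-f0
        if abs(df@n)>lim or np.linalg.norm(df)>20: break
        d+=step
    print("insert stop dx",round(d,4),"df",df.round(1),"tcp",np.round(manip.current_tool_pos(),4)); return d
E
python3 - <<'E'
from h import *
insert("postL",.016); print(manip.current_clock())
E
```

```text
insert stop dx 0.004 df [-9.9 -0.8  5.1] tcp [0.6273 0.2094 0.1215]
41.375
```

Contact came at dx ≈ 0, so the tabs are in; blocked tabs would have stopped at −13 mm. Now I'll press down.

```bash
cat >> h.py <<'E'
def press(post,d,dy=0.,z0=.016,z1=-.008,step=.002,lim=45.):
    f0=np.array(manip.current_force()); z=z0; log=[]
    while z>z1:
        z-=step; manip.servo_line(heelpose(post,d,dy,z)[0],vel=.03); df=np.array(manip.current_force())-f0
        log.append((round(z*1000),round(float(df[0])),round(float(df[1])),round(float(df[2])),round(float((manip.current_tool_pos()[2]-heelpose(post)[0][2])*1000),1)))
        if np.linalg.norm(df)>lim: break
    print("press",log,"gap",manip.current_finger_gap()); return z
E
python3 - <<'E'
from h import *
manip.servo_line(heelpose("postL",.001,0,.016)[0],vel=.02)
press("postL",.001); print(manip.current_clock())
E
```

```text
press [(14, 0, -1, -1, 13.6), (12, 0, -2, -1, 11.7), (10, -1, 0, -1, 9.8), (8, -2, -1, -1, 7.8), (6, -1, -1, 0, 5.8), (4, -1, -1, 1, 3.8), (2, -1, -1, 0, 1.8), (0, -1, -2, 1, 0.0), (-2, -6, -1, 10, -0.5), (-4, -10, -3, 15, -1.6), (-6, -12, -2, 21, -2.7), (-8, -16, -2, 30, -3.1)] gap 0.013819550547849987
44.675
```

It seated at dz ≈ 0 with 30 N on the stop. I'll release, retreat, and check both brackets.

Run:
```python
from h import *
from fit import draw,B
manip.servo_line(heelpose("postL",.001,0,-.003)[0],vel=.02)
effector.open_jaws(); manip.sleep(.2)
p=np.array(manip.current_tool_pos()); manip.servo_line(p+[0,0,.12],vel=.12)
manip.move_pose((.42,.05,.40),down(-.04)); print(manip.current_clock())
for n in("top","scene"): cv2.imwrite(f"pics/{n}4.png",viewer.get_image(n)[:,:,::-1])
s=cv2.imread("pics/scene4.png"); t=cv2.imread("pics/top4.png")
B["hb"]=[[(a,b,c+.083) for a,b,c in bx] for bx in B["br"]]
x,y,w=P["postL"]; hp=tf(x,y,w,(-.07,0,0))[0]; o=[]
for im,n,(u0,v0),k in((s,"scene",(340,140),1),(t,"top",(155,100),1),(t,"top",(340,170),0),(s,"scene",(180,235),0)):
    c=crop(im,u0,u0+65,v0,v0+75,4)
    draw(c,n,"hb",(hp[0],hp[1],w),4,(u0,v0),(0,255,0)) if k else draw(c,n,"brR",P["brR"],4,(u0,v0))
    o.append(c)
cv2.imwrite("pics/c8.png",np.vstack([np.hstack(o[:2]),np.hstack(o[2:])]))
```

```text
48.9167
```

View pics/c8.png

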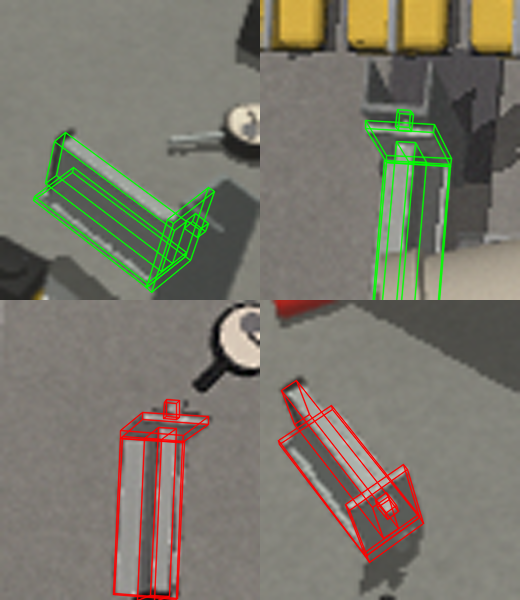

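The left bracket hangs where the seated model (green) predicts, and brR matches its refit (red). Next is the right side.

Run:
```python
from h import *
grab("brR")
p,q=heelpose("postR",-.05,0,.05); manip.move_pose(p,q)
manip.servo_line(heelpose("postR",-.04,0,.016)[0],vel=.1); manip.sleep(.2)
d=insert("postR",.016); print(manip.current_clock())
if d>-.007:
    manip.servo_line(heelpose("postR",d-.003,0,.016)[0],vel=.02)
    press("postR",d-.003); print(manip.current_clock())
```

```text
gap 0.013572991099606304 59.949681758880615
held 0.013731592065803027
insert stop dx 0.002 df [-8.5  2.4  2.5] tcp [ 0.6152 -0.2764  0.1218]
61.3417
press [(14, 1, -1, -1, 13.8), (12, 0, 0, -2, 11.8), (10, 0, 0, -2, 9.8), (8, -1, 0, -1, 7.8), (6, 1, 0, -2, 5.8), (4, 0, 0, -2, 3.8), (2, 0, 1, -1, 1.8), (0, 0, 0, 0, 0.0), (-2, -3, 1, 6, -0.8), (-4, -6, 3, 13, -1.9), (-6, -10, 7, 22, -2.5), (-8, -13, 9, 32, -2.8)] gap 0.013632904381062525
64.6417
```

Run:
```python
from h import *
from fit import draw,B
manip.servo_line(heelpose("postR",-.001,0,-.003)[0],vel=.02)
effector.open_jaws(); manip.sleep(.2)
p=np.array(manip.current_tool_pos()); manip.servo_line(p+[0,0,.12],vel=.12)
manip.move_pose((.40,-.02,.42),down(-.04)); print(manip.current_clock())
for n in("top","scene"): cv2.imwrite(f"pics/{n}5.png",viewer.get_image(n)[:,:,::-1])
s=cv2.imread("pics/scene5.png"); t=cv2.imread("pics/top5.png")
B["hb"]=[[(a,b,c+.083) for a,b,c in bx] for bx in B["br"]]
for im,n in((s,"scene"),):
    a=crop(im,180,420,120,350,2); c=crop(im,235,315,255,370,4)
    x,y,w=P["postR"]; hp=tf(x,y,w,(-.07,0,0))[0]; draw(c,n,"hb",(hp[0],hp[1],w),4,(235,255),(0,255,0))
cv2.imwrite("pics/c9.png",np.hstack([a,c]))
```

```text
69.125
```

View pics/c9.png

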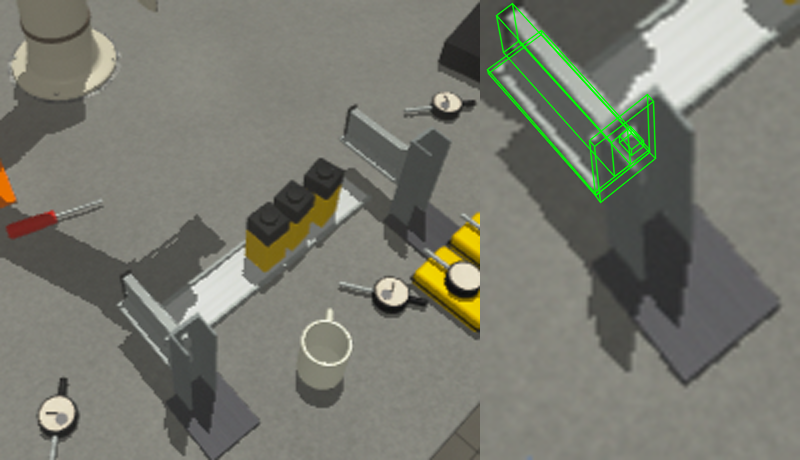

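Both brackets hang at (150,310) and (380,145), matching the seated model. The three cases stand at (268,240), (295,210) and (325,185), and the bystanders are untouched.

```bash
python3 -c "
from bench import manip
print(manip.hand_in())"
```

```text
the job is handed in; nothing more can be done
None
```

I handed the job in at about 69 s: both toppled cases stand in the lane beside the one already there, and a bracket is seated in the upper two slots of each upright. The last pictures showed everything in place, but the hand-in returned no verdict.

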